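Hang the loose bucket back in the swing-out rotor

ROBOT

A 6-joint arm with a two-finger parallel gripper is mounted at the origin on a cart in front of the work surface, level with it; the furniture and walls round the work are solid. World frame = base frame: x ahead of the robot, y to its left, z up, the work surface at z = 0. Lengths are in m, angles in rad, forces in N, time in s.
With the tool pointing down it reaches from about 0.35 to 0.725 m from the base axis. Payload 4.3 kg.
Tool frame: the origin (TCP) lies midway between the tips of the shut fingers; the grasp point (between the pads) lies 19 mm behind it; z points along the fingers, y is the line along which they close (so a half turn about z gives the same grasp; the last joint's range is limited). The gripper opens to 85 mm and grips with 20 to 120 N. Pads are 22 mm wide; open, the fingers measure 114 mm over their backs; the gripper's body (76 mm by 85 mm) begins 54 mm behind the grasp point. The pads swing forward as they close: fully open they stand 13 mm farther back than shut.
Start: joints at [-1.259, 0.377, 0.081, 1.274, 0, 1.46], TCP at [0.235, -0.525, 0.231] pointing down, gripper open.
Joint ranges: [-2.72, 2.72], [-0.84, 1.66], [-1.02, 1.22], [-1.77, 2.12], [-1.37, 1.28], [-3.14, 3.14]. Speed limits (rad/s): [2.57, 2.57, 3.14, 3.14, 3.14, 3.14].

INTERFACE

Orientations are given as a rotation vector (axis times angle).
In Python, from station import telemetry, grab_frame, robot, finder gives the robot as it stands.
- The arm moves only by the tool move_arm, never from a script. Its argument "commands" is a list of rows, each a list of 3 entries, a list of its own where there are three numbers: the finger opening in m, from 0 to 0.0854, then the shift along the tool's x, y, z in m, then the turn about the tool's z in degrees. In form: [[hand, [x, y, z], twist], ...]. A call has exactly 5 rows; each row is the pose to reach, as a shift and turn from the pose commanded when the call began, along the tool's axes at that moment; what a row does not reach only later rows make up. A row lasts 1/12 s, in which the tool goes at most 41.7 mm and 7.16 degrees, less where a joint would pass 70% of its speed; a pose out of reach is approached as far as the arm can. A call with a gripper value outside its range is refused whole. The fingers move at their own pace and stop on an object; "grip_force" is the grip in N (left out, the last holds). Time passes only in rows, so rows that repeat a pose let the fingers close, or fill a call up. It gives the time, the measured TCP pose, the force, the opening and the grip force at its end, in the units of the state.
- telemetry.get_obs(): the state, without advancing time (a new reading comes with each control period).
- grab_frame(name): name is "side" or "top"; returns a dict with "pixels" (400x640x3 uint8, red, green, blue), "fx", "fy", "cx", "cy" (pixels), "k1" (the pictures are not rectified: a ray, as slopes to the right and down, at radius r is drawn at 1 + k1 r^2 times it, then the intrinsics apply), "position" and "attitude" of the camera in the world. Camera axes: x right, y down, z forward; pixel columns grow to the right and rows downward; lengths in m; the calibration is good to about 2 mm. A picture is of the moment at which its call begins. There is no depth.
- robot.hand_in(): hands the job in; it is judged then, once.
Trained networks look in a picture, given as the dict that the camera call returned (one of the last four; its "shot" number tells which), for a name from the list of things; names that differ only in an ending like _2 or _b are one class to them, and where a whole thing is asked for, a point or a joint stands for the part that bears it (a point fixed in the world has none). Each returns a list of dicts, best first, with "score" (0 to 1); they miss things now and then, are a little off and sometimes report something else, mostly with a low value. They report only what shows in the picture. A call takes as long as a camera call. They do not tell look-alikes from the thing itself.
- finder.boxes_of(picture, target): "xy" ([column, row] in pixels, amid what is visible of it).
- finder.landmark_of(picture, target): "xy" ([column, row] in pixels: a listed point, or the origin of a listed thing).
The state is a dict: "time": time; "joint_positions": joint angles; "joint_velocities": joint speeds; "joint_efforts": joint torques, N m; "position": TCP position; "eef_rot": TCP orientation; "force": force on the tool from outside, world axes, zero at the start; "moment": the same for the moment, N m; "opening": opening from 0.0 (shut) to 1.0 (fully open); "grasp_force": force on a finger pad.
Only numpy, scipy, OpenCV 4.12 (cv2) and the standard library are available. Lean on these libraries where they do the work, as an engineer would, in place of code of your own. Each camera call takes 0.05 s, during which the arm holds its last target. There are 200 camera calls.

TASK

The two-place swing-out centrifuge rotor stands on the bench with one bucket missing, and the cleaned bucket lies on its side nearby. Grip that bucket firmly by the ends of its two pins and lift it as it lies, well clear of the bench; then ease your grip until it swings down between your fingers and hangs plumb, and grip it as firmly as at first, still away from the rotor. Lower it gently into the rotor's empty fork so that both pins rest at the bottom of their slots, let go with it hanging still, and leave the other bucket and everything else on the bench as it is.

Things in the scene. Friction and masses are not known exactly. Their poses are not given: they have to be found in the camera images.
- pins (a point): The loose bucket's pin axis: midway between its two round steel pins, 9 mm thick, rounded ends, 64 mm over the ends, each 14 mm out of the 36 mm wide body. z points to the open end (24 mm away; the heavy closed foot is 76 mm the other way), y along the pins, x across. At the start the bucket lies on a broad face (normal to x), pins level, 23 mm above the bench, z level at any yaw.
- bucket: The same bucket (origin and axes as pins): plain metal box 46 x 36 x 100 mm with two tube bores, 0.2 to 0.28 kg. With over 50 N per finger on its pin ends it stays as it lies; below 22 to 40 N (by weight and friction) it begins to turn about the pins and, the less the grip, comes to rest nearer plumb: 0.2 rad off at 8 N, 0.1 at 5 N. Below 3 N it may drop.
- seat (a point): Where the pin axis' middle belongs in the empty fork: 130 mm above the bench, 95 mm from the spindle. x points out from the spindle, y along the fork's pin axis (the bucket fits either way round). Two 5 mm plates, inner faces 43 mm apart, outer 53. Their slots are 11 mm wide, open at the top, bottom 4.5 mm under this point, flaring from 5 mm above it to a 22 mm mouth 14 mm above it.
- rotor: Bright metal rotor: two long plates on a hub with a black nut, on a dark round stand, 112 mm across. Origin on the bench under the spindle, z up; the empty fork lies along its +x, the hanging bucket along -x. Nut top 144 mm, plate tops 145 mm above the bench. Pushed hard it turns stiffly on its spindle (about 0.12 N m).
- mate_bucket (a joint): Swing of the bucket that already hangs in the rotor, opposite the empty fork: same size as the loose one, its open end 154 mm above the bench; 0 rad when it hangs plumb.
- lab_timer: White count-down timer, 62 x 66 x 19 mm; stands near the front edge. Origin at the centre of its underside.
- beaker_50: Small glass beaker, 46 mm across, 59 mm tall. Origin at the centre of its underside.
- tape_roll: Roll of grey tape lying flat, 106 mm across, 48 mm high. Origin at the centre of its underside.
- weight_500g: Steel knobbed weight, 38 mm across, 58 mm tall. Origin at the centre of its underside.
There are look-alikes about, which are no part of the job. Leave any orange look-alike of the bucket alone.

How it is judged:
On the way, in this order (a step that is already met when the one before it is completed fails the run):
1. the bucket is held by the fingers well clear of the bench, still lying level (height (world z) of pins above 0.085 m and angle between pins's own z axis and vertical above 1.1 rad and contact force between the fingers and bucket above 40 N), for 0.1 s.
2. the grip is eased and the bucket has begun to swing down between the fingers, clear of bench and rotor (height (world z) of pins above 0.085 m and angle between pins's own z axis and vertical below 0.9 rad and contact force between the fingers and bucket between 0.5 and 50 N and contact force between bucket and rotor below 0.1 N), for 0.05 s.
3. the bucket hangs plumb within 0.25 rad and is gripped firmly again, not yet touching the rotor (height (world z) of pins above 0.085 m and angle between pins's own z axis and vertical below 0.25 rad and contact force between the fingers and bucket above 56 N and contact force between bucket and rotor below 0.1 N), for 0.2 s.
At the end, for the whole second after the job is handed in: the bucket hangs at rest in the empty fork, both pins at the bottom of their slots (pin axis within 5 mm of the seat), within 0.15 rad of plumb, and the other bucket hangs within 0.2 rad of plumb (distance between pins and seat below 0.005 m and angle between pins's own z axis and vertical below 0.15 rad and linear speed of bucket below 0.03 m/s and angular speed of bucket below 0.5 rad/s and value of joint mate_bucket between -0.2 and 0.2 rad); the robot touches nothing.
It fails at once if the bucket is dropped or knocked hard against the rotor (over 40 N) (contact force between bucket and rotor above 40 N).
It fails at once if the timer, beaker, tape or weight is shifted by more than 30 mm (distance of any of lab_timer, beaker_50, tape_roll, weight_500g from where it was at the start of the episode above 0.03 m).
It also fails if it takes over 61 s, if anything falls off the work surface, if the arm or the gripper's body presses on something with over 40 N, if the wrist force passes 120 N, or if a joint passes its speed limit or range.

## Working session

There is one attempt and no reset: what is moved stays moved. The work goes in short steps, Python scripts to look and compute and a tool call to move; the robot and the scene stay as the last step left them, time stands still between calls to the robot, and variables do not carry over. Pictures are saved under pics/ and viewed, at most 10 in all, crops included, and the job is handed in when it is done.

Besides the shell and the picture viewer there is one more tool, called by a JSON object that holds its "api" and its "payload". move_arm: Moves the arm, as the interface text tells. Its arguments: {"type":"object","properties":{"commands":{"type":"array"},"grip_force":{"type":"number"}},"required":["commands"]}

```bash
mkdir -p pics; ls
python3 - <<'E'
from station import telemetry, grab_frame, robot, finder
import cv2
o=telemetry.get_obs();print(o)
for n in("side","top"):
    p=grab_frame(n);cv2.imwrite(f"pics/{n}0.png",p["pixels"][:,:,::-1])
    print(n,{k:v for k,v in p.items() if k!="pixels"})
    for t in["pins","bucket","seat","rotor","mate_bucket"]:
        print(t,"B",[(d["score"],d["xy"]) for d in finder.boxes_of(p,t)][:4],"L",[(d["score"],d["xy"]) for d in finder.landmark_of(p,t)][:4])
E
```

```text
pics
{'time': 0.0, 'joint_positions': array([-1.25931024e+00,  3.78087874e-01,  7.96415215e-02,  1.27438234e+00,
       -2.00605566e-05,  1.46051956e+00]), 'joint_velocities': array([1.44648776e-04, 1.06670990e-03, 7.23083298e-04, 6.91951658e-05,
       3.75170329e-04, 5.34692786e-04]), 'joint_efforts': array([-9.82375423e-04, -4.63606846e+01,  2.69874340e+01,  2.10588856e-02,
        7.80831442e-05, -1.96955881e-06]), 'position': array([ 0.23520131, -0.52399128,  0.23035275]), 'eef_rot': array([-3.07002095e+00, -6.57181257e-01,  3.51757980e-04]), 'force': array([-0.6742078 , -0.28846536, -0.49110932]), 'moment': array([ 0.02187056, -0.00265578,  0.02480124]), 'grasp_force': 0.0, 'opening': 1.0039878067551806}
side {'fx': 465.38006985636963, 'fy': 465.38006985636963, 'cx': 317.80244863656543, 'cy': 196.65888585437548, 'k1': 0.013051995714675368, 'position': array([-0.08218457, -1.02038137,  0.89625326]), 'attitude': array([-2.10186379,  0.57315847, -0.33154527]), 'shot': 1}
pins B [(0.8, [308.9, 294.7])] L [(0.46, [309.2, 293.5])]
bucket B [(0.56, [307.9, 296.6])] L [(0.77, [309.3, 290.2])]
seat B [(0.91, [268.1, 167.3])] L []
rotor B [(0.63, [265.7, 162.8]), (0.56, [269.8, 163.0])] L []Traceback (most recent call last):
  File "<stdin>", line 8, in <module>
ValueError: it knows: beaker, bucket, lab_timer, pins, rotor, seat, tape_roll, weight_500g
```

```bash
cat > h.py <<'E'
import numpy as np, cv2
from scipy.spatial.transform import Rotation as R
from station import telemetry, grab_frame, robot, finder
def ray(p,xy):
    d=np.array([(xy[0]-p["cx"])/p["fx"],(xy[1]-p["cy"])/p["fy"]])
    u=d.copy()
    for _ in range(10): u=d/(1+p["k1"]*(u@u))
    return R.from_rotvec(p["attitude"]).apply([u[0],u[1],1.])
def at(p,xy,z):
    r=ray(p,xy);return p["position"]+r*(z-p["position"][2])/r[2]
def proj(p,X):
    c=R.from_rotvec(p["attitude"]).inv().apply(np.asarray(X)-p["position"]);u=c[:2]/c[2]
    u=u*(1+p["k1"]*(u@u));return np.array([u[0]*p["fx"]+p["cx"],u[1]*p["fy"]+p["cy"]])
def crop(p,c,h,s,name):
    x,y=map(int,c);a=p["pixels"][max(0,y-h[1]):y+h[1],max(0,x-h[0]):x+h[0],::-1]
    cv2.imwrite(f"pics/{name}.png",cv2.resize(a,None,fx=s,fy=s,interpolation=cv2.INTER_CUBIC))
    print("crop origin",max(0,x-h[0]),max(0,y-h[1]),"scale",s)
Z={"pins":.023,"bucket":.023,"seat":.13,"rotor":0}
def look(n,ts,z=Z):
    p=grab_frame(n)
    for t in ts:
        for f in(finder.boxes_of,finder.landmark_of):
            print(n,t,f.__name__,[(d["score"],d["xy"],at(p,d["xy"],z.get(t,0)).round(4).tolist()) for d in f(p,t)])
    return p
E
python3 - <<'E'
from h import *
p=look("top",["pins","bucket","seat","rotor","lab_timer","beaker","tape_roll","weight_500g"])
print({k:v for k,v in p.items() if k!="pixels"})
cv2.imwrite("pics/top0.png",p["pixels"][:,:,::-1])
p=look("side",["pins","bucket","seat","rotor","tape_roll","beaker","lab_timer","weight_500g"])
E
```

```text
top pins call [(0.76, [361.6, 225.2], [0.4662, -0.1433, 0.023]), (0.71, [393.1, 256.3], [0.353, -0.2505, 0.023])]
top pins call [(0.74, [400.2, 257.5], [0.3481, -0.2754, 0.023]), (0.71, [272.3, 204.9], [0.5481, 0.1734, 0.023]), (0.52, [365.1, 219.7], [0.4854, -0.1564, 0.023])]
top bucket call [(0.74, [360.7, 225.1], [0.4666, -0.1401, 0.023]), (0.52, [395.9, 255.0], [0.3573, -0.2606, 0.023]), (0.18, [217.8, 170.4], [0.6788, 0.3676, 0.023])]
top bucket call [(0.91, [402.2, 255.9], [0.3535, -0.2827, 0.023])]
top seat call [(0.24, [359.5, 226.7], [0.4555, -0.1288, 0.13])]
top seat call [(0.75, [294.7, 188.0], [0.5926, 0.0852, 0.13]), (0.28, [305.5, 254.3], [0.3686, 0.0544, 0.13])]
top rotor call [(0.79, [251.9, 215.1], [0.5154, 0.2504, 0.0]), (0.63, [360.2, 225.0], [0.4683, -0.1398, 0.0])]
top rotor call [(0.73, [272.8, 205.5], [0.5481, 0.174, 0.0])]
top lab_timer call [(0.74, [304.7, 256.2], [0.362, 0.063, 0.0])]
top lab_timer call [(0.53, [304.0, 254.8], [0.3671, 0.0654, 0.0])]
top beaker call [(0.5, [346.9, 169.1], [0.6733, -0.0986, 0.0])]
top beaker call [(0.59, [347.2, 171.8], [0.66
[... 924 characters left out ...]
0.13])]
side seat call []
side rotor call [(0.71, [269.4, 165.9], [0.5726, 0.3931, 0.0])]
side rotor call []
side tape_roll call [(0.23, [258.2, 225.3], [0.3764, 0.0732, -0.0])]
side tape_roll call [(0.35, [293.4, 167.6], [0.6466, 0.3369, 0.0])]
side beaker call [(0.79, [366.5, 221.2], [0.6879, -0.0792, 0.0])]
side beaker call [(0.51, [369.3, 226.6], [0.6787, -0.1069, 0.0])]
side lab_timer call [(0.64, [260.8, 226.4], [0.3811, 0.064, -0.0]), (0.62, [268.3, 166.5], [0.567, 0.391, 0.0])]
side lab_timer call [(0.76, [260.3, 226.2], [0.3802, 0.0657, 0.0])]
side weight_500g call [(0.69, [419.2, 281.4], [0.6509, -0.3744, 0.0])]
side weight_500g call [(0.73, [418.9, 286.8], [0.6363, -0.3897, 0.0])]
```

View pics/side0.png

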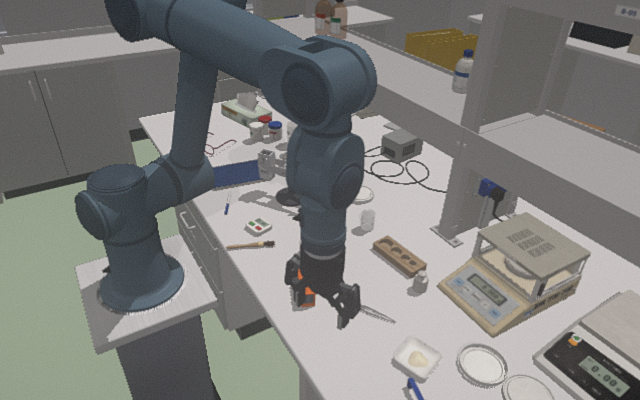

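View pics/top0.png

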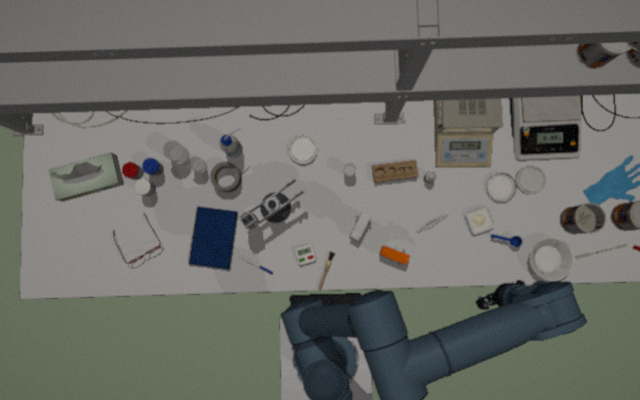

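Side view: the arm hides the bucket. Only the orange look-alike shows, at about (308,294), and the rotor sits behind the wrist at about (290,190). 

Bucket candidates in the top view:
- The orange box at (396,256) is the look-alike, to be left alone.
- The bare-metal box at (361,226) fits the "plain metal box" description.

The rotor is at (272,206). I'll confirm in one enlarged crop.

Run:
```python
from h import *
p=grab_frame("top");crop(p,(323,218),(95,55),4,"c1")
```

```text
crop origin 228 163 scale 4
```

View pics/c1.png

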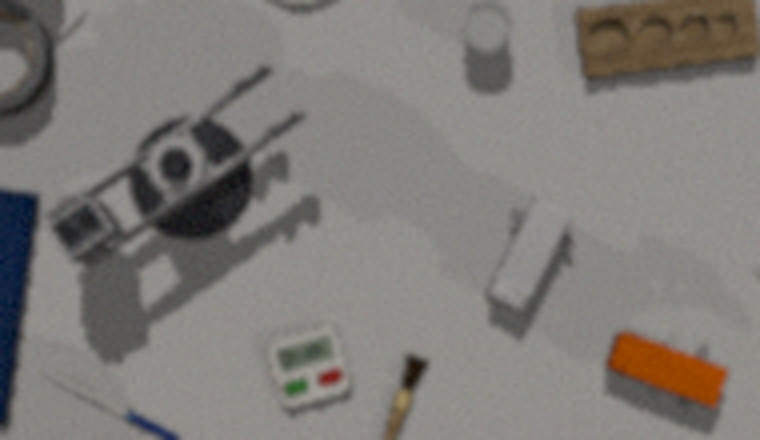

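The crop confirms it: bare-metal bucket, pins at crop (512,217) and (570,250), nearer the upper end, so that end is the open one. The orange box is separate. The rotor's hanging bucket is at lower left (85,228), and the empty fork's tips are at (268,70) and (300,117).

Run:
```python
from h import *
p=grab_frame("top")
C=lambda x,y:(228+(x+.5)/4-.5,163+(y+.5)/4-.5)
def a(x,y,z): return at(p,C(x,y),z)[:2]
co=[a(533,201,.046),a(571,212,.046),a(487,294,.046),a(524,309,.046)]
ax=(co[0]+co[1]-co[2]-co[3])/2;print("len",np.linalg.norm(ax),"w",np.linalg.norm(co[0]-co[1]),np.linalg.norm(co[2]-co[3]))
c=np.mean(co,0);u=ax/np.linalg.norm(ax);print("center",c,"yaw",np.degrees(np.arctan2(u[1],u[0])),"pins from body",c+u*.026)
l,r=a(512,217,.023),a(570,250,.023);d=l-r;print("pins mid",(l+r)/2,"sep",np.linalg.norm(d),"yaw of pin",np.degrees(np.arctan2(d[1],d[0])))
n=a(176,165,.144);t1,t2=a(268,70,.145),a(300,117,.145);m=(t1+t2)/2;print("nut",n,"tips",t1,t2,np.linalg.norm(t1-t2),"mid",m,"yaw",np.degrees(np.arctan2(*(m-n)[::-1])),np.linalg.norm(m-n))
e=(m-n)/np.linalg.norm(m-n);print("seat",n+e*.095)
o=telemetry.get_obs();Rm=R.from_rotvec(o["eef_rot"]);print(Rm.as_matrix().round(3),o["time"])
```

```text
len 0.09316220213337116 w 0.03471538964599158 0.034890880558369974
center [ 0.46192998 -0.13536275] yaw -27.98936739048031 pins from body [ 0.48488888 -0.14756475]
pins mid [ 0.48100435 -0.14831402] sep 0.05920206186379848 yaw of pin 58.540365690983144
nut [0.53958213 0.16278753] tips [0.61723293 0.08394268] [0.57676665 0.05809544] 0.048016656429658466 mid [0.59699979 0.07101906] yaw -57.966626883087976 0.10825082000652855
seat [0.58997138 0.0822523 ]
[[ 0.912  0.409 -0.   ]
 [ 0.409 -0.912 -0.   ]
 [-0.     0.    -1.   ]] 2.3
```

{"api": "move_arm", "payload": {"commands": [[0.085, [0.0316, -0.0202, 0], -7], [0.085, [0.0632, -0.0404, 0], -14], [0.085, [0.0948, -0.0606, 0], -21], [0.085, [0.1264, -0.0808, 0], -28], [0.085, [0.158, -0.101, 0], -35]], "grip_force": 70}}

```text
time: 2.72
position: [0.3388, -0.3664, 0.2314]
eef_rot: [2.728, 1.558, 0.0]
force: [1.4, -0.1, -0.3]
opening: 0.995
grasp_force: 0.0
```

{"api": "move_arm", "payload": {"commands": [[0.085, [0.0375, 0.0016, 0], -7], [0.085, [0.075, 0.0032, 0], -14], [0.085, [0.1125, 0.0047, 0], -21], [0.085, [0.15, 0.0063, 0], -28], [0.085, [0.1875, 0.0079, 0], -35]]}}

```text
time: 3.13
position: [0.4419, -0.2092, 0.2316]
eef_rot: [2.132, 2.306, 0.0]
force: [1.2, -1.0, -0.3]
opening: 0.995
grasp_force: 0.0
```

{"api": "move_arm", "payload": {"commands": [[0.085, [0.02, 0.015, 0], -7], [0.085, [0.04, 0.03, 0], -14], [0.085, [0.06, 0.046, 0], -21], [0.085, [0.06, 0.046, 0], -28], [0.085, [0.06, 0.046, 0], -35]]}}

```text
time: 3.55
position: [0.4834, -0.1463, 0.2313]
eef_rot: [1.335, 2.843, -0.0]
force: [0.5, -0.6, 0.0]
opening: 0.997
grasp_force: 0.0
```

Run:
```python
from h import *
p=look("side",["pins","bucket","seat","rotor"])
o=telemetry.get_obs();print(o["position"],R.from_rotvec(o["eef_rot"]).as_matrix().round(3),o["joint_positions"].round(2),o["time"])
crop(p,proj(p,[.475,-.145,.03]),(45,45),6,"s1");a=cv2.imread("pics/s1.png")
crop(p,proj(p,[.55,.12,.1]),(45,45),6,"s2");b=cv2.imread("pics/s2.png")
cv2.imwrite("pics/s12.png",cv2.resize(np.hstack([a,b]),(800,400)))
```

```text
side pins call [(0.67, [315.5, 247.2], [0.4643, -0.1323, 0.023]), (0.59, [305.7, 290.2], [0.3537, -0.2679, 0.023])]
side pins call [(0.95, [307.4, 294.5], [0.3499, -0.2833, 0.023])]
side bucket call [(0.79, [307.9, 288.7], [0.3614, -0.266, 0.023]), (0.7, [314.4, 248.0], [0.4597, -0.1338, 0.023])]
side bucket call [(0.88, [307.3, 293.2], [0.352, -0.2792, 0.023]), (0.6, [325.2, 248.7], [0.4852, -0.152, 0.023])]
side seat call [(0.65, [278.7, 171.4], [0.4881, 0.1418, 0.13])]
side seat call [(0.89, [317.9, 172.3], [0.5952, 0.0752, 0.13]), (0.65, [294.6, 167.5], [0.5446, 0.1387, 0.13])]
side rotor call [(0.61, [280.2, 168.0], [0.6014, 0.3587, 0.0])]
side rotor call []
[ 0.48250219 -0.14793981  0.23133443] [[-0.63   0.776  0.   ]
 [ 0.776  0.63  -0.   ]
 [-0.    -0.    -1.   ]] [-0.42  0.23 -0.12  1.22 -0.    0.47] 4.0
crop origin 275 201 scale 6
crop origin 253 132 scale 6
```

View pics/s12.png

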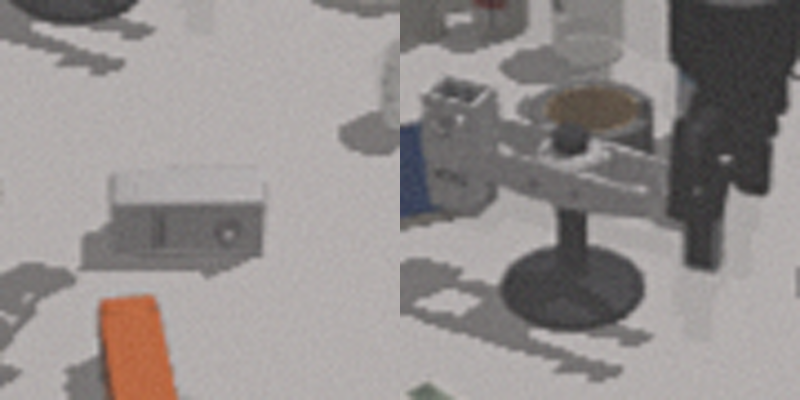

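Left crop: the bare-metal bucket is unobstructed, its near pin end at crop (229,232) and its near top edge from (111,205) to (266,203). Right crop: rotor, with the gripper in front of the empty fork.

Run:
```python
from h import *
p=grab_frame("side");k=400/90
S=lambda x,y:(275+(x+.5)/k-.5,201+(y+.5)/k-.5)
e=at(p,S(229,232),.023)[:2];f=at(p,S(111,205),.046)[:2];g=at(p,S(266,203),.046)[:2]
u=(g-f)/np.linalg.norm(g-f);n=np.array([-u[1],u[0]])
print("pin end",e,"edge",f,g,np.linalg.norm(g-f),"yaw",np.degrees(np.arctan2(u[1],u[0])))
print("pins from edge",g-u*.024+n*.018,f+u*.076+n*.018,"from pin end",e+n*.032)
```

```text
pin end [ 0.47798069 -0.1687697 ] edge [ 0.411867  -0.1315513] [ 0.49869046 -0.1789931 ] 0.09893956509918359 yaw -28.652928736136328
pins from edge [ 0.48626054 -0.1516893 ] [ 0.48719112 -0.15219778] from pin end [ 0.49332478 -0.14068841]
```

{"api": "move_arm", "payload": {"commands": [[0.085, [-0.0024, 0.0007, 0.034], -6], [0.085, [-0.0024, 0.0007, 0.068], -12], [0.085, [-0.0024, 0.0007, 0.102], -18], [0.085, [-0.0024, 0.0007, 0.136], -22.4], [0.085, [-0.0024, 0.0007, 0.165], -22.4]]}}

```text
time: 4.47
position: [0.484, -0.149, 0.0644]
eef_rot: [-0.769, -3.045, -0.0]
force: [0.3, 0.0, 0.2]
opening: 0.994
grasp_force: 0.0
```

Run:
```python
from h import *
p=grab_frame("side")
o=telemetry.get_obs();print(o["position"],R.from_rotvec(o["eef_rot"]).as_matrix().round(3),o["time"])
crop(p,proj(p,[.475,-.145,.03]),(40,40),8,"s3");a=cv2.imread("pics/s3.png")
q=grab_frame("top");crop(q,proj(q,[.475,-.145,.03]),(20,20),16,"s4");b=cv2.imread("pics/s4.png")
cv2.imwrite("pics/s34.png",cv2.resize(np.hstack([a,b]),(800,400)))
```

```text
[ 0.480287   -0.14736749  0.05930255] [[-0.879  0.477 -0.008]
 [ 0.477  0.879  0.004]
 [ 0.009 -0.001 -1.   ]] 4.5167
crop origin 280 206 scale 8
crop origin 342 202 scale 16
```

View pics/s34.png

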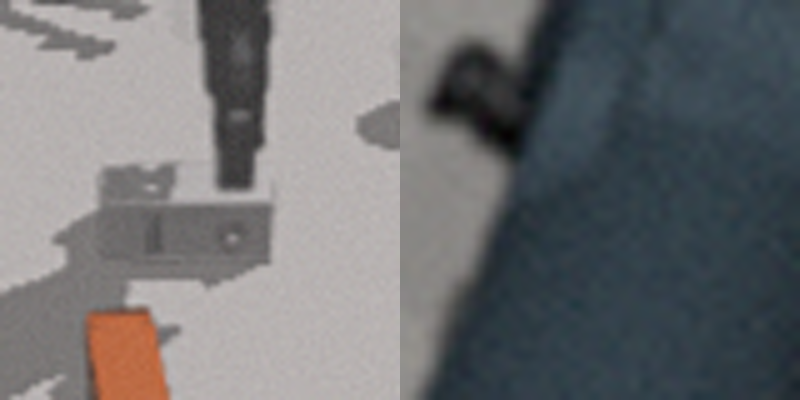

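Side crop: the near finger tip is at crop (235,185), straight above the near pin at (231,236). In the top view the arm hides the bucket.

Run:
```python
from h import *
p=grab_frame("side")
o=telemetry.get_obs();print(o["position"],o["time"])
k=5
S=lambda x,y:(280+(x+.5)/k-.5,206+(y+.5)/k-.5)
y=np.array([.477,.879,0]);t=o["position"]
print("tip pix",S(236,187),"pred inner tip",proj(p,[*(t-y*.0427)[:2],t[2]+.013]),proj(p,[*(t-y*.057)[:2],t[2]+.013]))
c=np.array([.4846,-.1493,.023]);print("pin pix",S(231,236),"pred end,root",proj(p,c-y*.032),proj(p,c-y*.018))
```

```text
[ 0.48229219 -0.14817809  0.06460037] 4.6167
tip pix (326.8, 243.0) pred inner tip [325.01120487 243.06830172] [325.31534349 246.41259354]
pin pix (325.8, 252.8) pred end,root [325.16739841 255.54081846] [324.88228475 252.31189568]
```

{"api": "move_arm", "payload": {"commands": [[0.085, [0, 0, 0.025], 0], [0.085, [0, 0, 0.048], 0], [0.085, [0, 0, 0.063], 0], [0.085, [0, 0, 0.063], 0], [0.085, [0, 0, 0.063], 0]]}}

```text
time: 5.03
position: [0.4857, -0.1496, 0.0049]
eef_rot: [0.772, 3.044, -0.001]
force: [-0.7, 0.0, 0.3]
opening: 0.993
grasp_force: 0.0
```

{"api": "move_arm", "payload": {"commands": [[0.06, [0, 0, 0], 0], [0.055, [0, 0, 0], 0], [0.05, [0, 0, 0], 0], [0.05, [0, 0, 0], 0], [0.05, [0, 0, 0], 0]], "grip_force": 80}}

```text
time: 5.45
position: [0.4867, -0.1499, 0.0067]
eef_rot: [0.77, 3.041, -0.002]
force: [-3.9, 1.8, 16.5]
opening: 0.682
grasp_force: 81.7
```

{"api": "move_arm", "payload": {"commands": [[0.05, [0, 0, 0], 0], [0.05, [0, 0, 0], 0], [0.05, [0, 0, 0], 0], [0.05, [0, 0, 0], 0], [0.05, [0, 0, 0], 0]]}}

```text
time: 5.87
position: [0.4867, -0.1499, 0.0067]
eef_rot: [0.77, 3.041, -0.002]
force: [-4.4, 1.3, 16.2]
opening: 0.681
grasp_force: 81.8
```

{"api": "move_arm", "payload": {"commands": [[0.05, [0, 0, -0.005], 0], [0.05, [0, 0, -0.015], 0], [0.05, [0, 0, -0.035], 0], [0.05, [0, 0, -0.06], 0], [0.05, [0, 0, -0.085], 0]]}}

```text
time: 6.28
position: [0.4841, -0.1488, 0.0896]
eef_rot: [-0.771, -3.044, -0.0]
force: [0.7, -0.7, -1.8]
opening: 0.678
grasp_force: 85.8
```

{"api": "move_arm", "payload": {"commands": [[0.05, [0, 0, -0.03], 0], [0.05, [0, 0, -0.06], 0], [0.05, [0, 0, -0.09], 0], [0.05, [0, 0, -0.115], 0], [0.05, [0, 0, -0.115], 0]]}}

```text
time: 6.7
position: [0.4877, -0.1504, 0.2098]
eef_rot: [0.769, 3.036, -0.003]
force: [0.7, -0.4, -2.4]
opening: 0.683
grasp_force: 85.9
```

Run:
```python
from h import *
p=grab_frame("side")
o=telemetry.get_obs();print(o["position"],o["force"],o["grasp_force"],o["opening"],o["time"])
crop(p,proj(p,[.475,-.145,.23]),(50,50),6,"s5");a=cv2.imread("pics/s5.png")
crop(p,proj(p,[.55,.12,.1]),(50,50),6,"s6");b=cv2.imread("pics/s6.png")
cv2.imwrite("pics/s56.png",cv2.resize(np.hstack([a,b]),(800,400)))
look("side",["pins","seat","rotor"],dict(pins=.22,seat=.13))
```

```text
[ 0.48679161 -0.1500227   0.20704501] [ 0.25846367 -0.16508014 -2.94794732] 85.81417322158813 0.6772668879005359 6.75
crop origin 272 138 scale 6
crop origin 248 127 scale 6
side pins call [(0.86, [312.8, 188.6], [0.4596, -0.1199, 0.22]), (0.61, [306.8, 285.5], [0.2639, -0.4273, 0.22])]
side pins call [(0.92, [304.4, 294.1], [0.2478, -0.4456, 0.22]), (0.81, [327.0, 188.4], [0.4934, -0.1378, 0.22])]
side seat call [(0.77, [280.6, 171.6], [0.4928, 0.1377, 0.13])]
side seat call [(0.68, [315.6, 174.7], [0.5811, 0.066, 0.13])]
side rotor call [(0.94, [282.0, 167.1], [0.6105, 0.3614, 0.0])]
side rotor call []
```

View pics/s56.png

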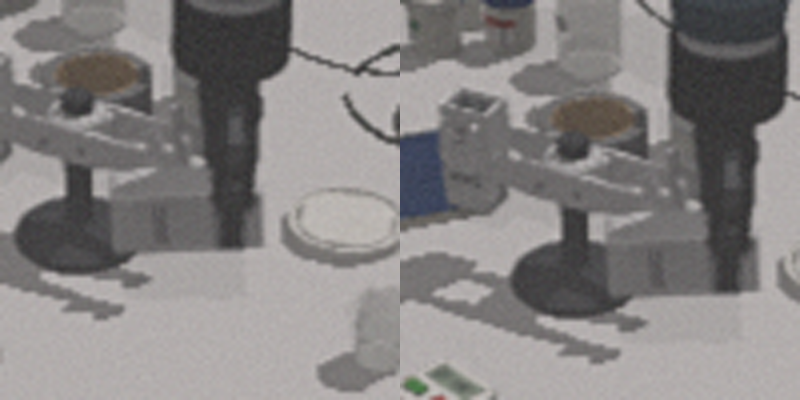

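Held level, foot toward the rotor at crop (115,220), pins under the finger at (235,215). Now I'll ease the grip.

{"api": "move_arm", "payload": {"commands": [[0.05, [0, 0, 0], 0], [0.05, [0, 0, 0], 0], [0.05, [0, 0, 0], 0], [0.05, [0, 0, 0], 0], [0.05, [0, 0, 0], 0]], "grip_force": 20}}

```text
time: 7.52
position: [0.4847, -0.1491, 0.2033]
eef_rot: [0.772, 3.045, -0.0]
force: [-0.3, -0.1, -2.2]
opening: 0.678
grasp_force: 85.8
```

Run:
```python
from h import *
p=grab_frame("side")
o=telemetry.get_obs();print(o["position"],o["force"],o["moment"],o["grasp_force"],o["opening"],o["time"])
crop(p,proj(p,[.475,-.145,.21]),(50,50),8,"s7")
```

```text
[ 0.48473845 -0.14910534  0.20333611] [-0.44085834  0.41198768 -2.38643565] [ 0.00437279 -0.06463915  0.03726038] 85.80953121185303 0.6796878042702912 7.5667
crop origin 272 144 scale 8
```

View pics/s7.png

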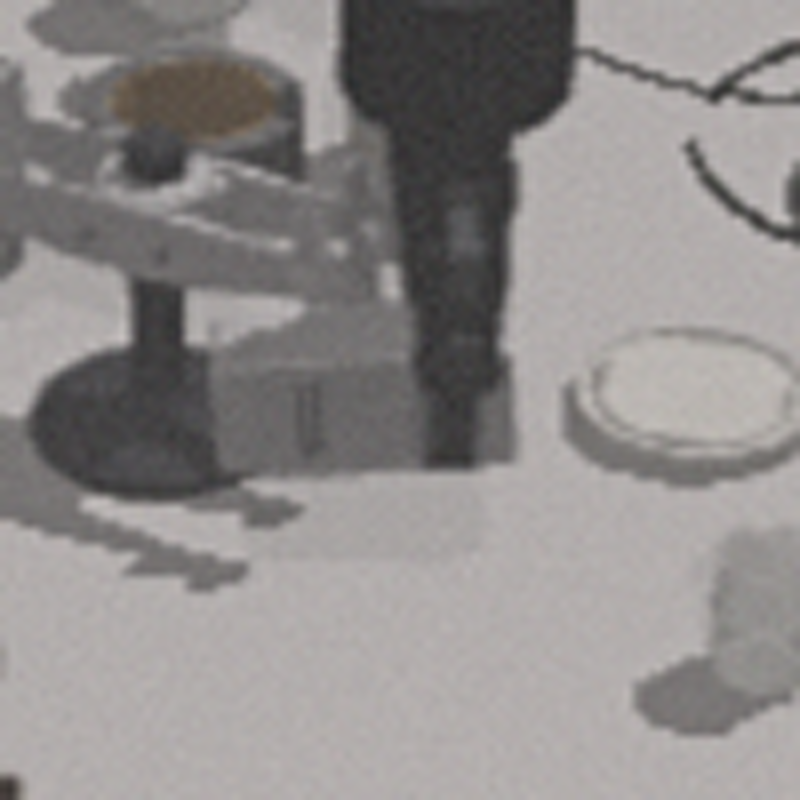

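The bucket is still level and the grip still reads 85.8 N. The force setting probably takes effect only with a new hand command, so I'll change the opening target slightly.

{"api": "move_arm", "payload": {"commands": [[0.052, [0, 0, 0], 0], [0.052, [0, 0, 0], 0], [0.052, [0, 0, 0], 0], [0.052, [0, 0, 0], 0], [0.052, [0, 0, 0], 0]], "grip_force": 20}}

```text
time: 7.98
position: [0.4847, -0.1491, 0.2033]
eef_rot: [0.772, 3.045, -0.0]
force: [-0.2, -0.4, -2.1]
opening: 0.686
grasp_force: 85.8
```

{"api": "move_arm", "payload": {"commands": [[0.055, [0, 0, 0], 0], [0.055, [0, 0, 0], 0], [0.056, [0, 0, 0], 0], [0.056, [0, 0, 0], 0], [0.056, [0, 0, 0], 0]]}}

```text
time: 8.4
position: [0.4847, -0.1491, 0.2033]
eef_rot: [0.772, 3.045, -0.0]
force: [1.1, 0.2, -2.0]
opening: 0.678
grasp_force: 85.8
```

{"api": "move_arm", "payload": {"commands": [[0.0565, [0, 0, 0], 0], [0.057, [0, 0, 0], 0], [0.057, [0, 0, 0], 0], [0.057, [0, 0, 0], 0], [0.057, [0, 0, 0], 0]]}}

```text
time: 8.82
position: [0.4847, -0.1491, 0.2033]
eef_rot: [0.771, 3.045, -0.0]
force: [1.2, -0.6, -1.8]
opening: 0.677
grasp_force: 85.8
```

{"api": "move_arm", "payload": {"commands": [[0.0575, [0, 0, 0], 0], [0.0575, [0, 0, 0], 0], [0.0575, [0, 0, 0], 0], [0.0575, [0, 0, 0], 0], [0.0575, [0, 0, 0], 0]]}}

```text
time: 9.23
position: [0.4847, -0.1491, 0.2033]
eef_rot: [0.771, 3.045, -0.0]
force: [0.0, 0.3, -2.4]
opening: 0.679
grasp_force: 85.8
```

{"api": "move_arm", "payload": {"commands": [[0.058, [0, 0, 0], 0], [0.058, [0, 0, 0], 0], [0.058, [0, 0, 0], 0], [0.058, [0, 0, 0], 0], [0.058, [0, 0, 0], 0]]}}

```text
time: 9.65
position: [0.4847, -0.1491, 0.2033]
eef_rot: [0.772, 3.045, -0.0]
force: [-0.2, 0.0, -2.2]
opening: 0.683
grasp_force: 80.9
```

{"api": "move_arm", "payload": {"commands": [[0.0583, [0, 0, 0], 0], [0.0583, [0, 0, 0], 0], [0.0583, [0, 0, 0], 0], [0.0583, [0, 0, 0], 0], [0.0583, [0, 0, 0], 0]]}}

```text
time: 10.07
position: [0.4847, -0.1491, 0.2033]
eef_rot: [0.772, 3.045, -0.0]
force: [-0.0, 0.2, -1.5]
opening: 0.687
grasp_force: 74.6
```

{"api": "move_arm", "payload": {"commands": [[0.0586, [0, 0, 0], 0], [0.0586, [0, 0, 0], 0], [0.0586, [0, 0, 0], 0], [0.0586, [0, 0, 0], 0], [0.0586, [0, 0, 0], 0]]}}

```text
time: 10.48
position: [0.4847, -0.1491, 0.2033]
eef_rot: [0.772, 3.045, -0.0]
force: [-0.4, -0.7, -1.9]
opening: 0.69
grasp_force: 68.4
```

Force now follows the opening at about 21 N per mm, so I can ease it by position.

{"api": "move_arm", "payload": {"commands": [[0.0592, [0, 0, 0], 0], [0.0597, [0, 0, 0], 0], [0.0602, [0, 0, 0], 0], [0.0605, [0, 0, 0], 0], [0.0605, [0, 0, 0], 0]]}}

```text
time: 10.9
position: [0.4847, -0.1491, 0.2033]
eef_rot: [0.771, 3.045, -0.0]
force: [-0.1, 0.2, -1.7]
opening: 0.709
grasp_force: 33.4
```

{"api": "move_arm", "payload": {"commands": [[0.0608, [0, 0, 0], 0], [0.061, [0, 0, 0], 0], [0.061, [0, 0, 0], 0], [0.061, [0, 0, 0], 0], [0.061, [0, 0, 0], 0]]}}

```text
time: 11.32
position: [0.4847, -0.1491, 0.2033]
eef_rot: [0.772, 3.045, -0.0]
force: [0.5, 0.5, -2.4]
opening: 0.715
grasp_force: 25.3
```

{"api": "move_arm", "payload": {"commands": [[0.0613, [0, 0, 0], 0], [0.0615, [0, 0, 0], 0], [0.0615, [0, 0, 0], 0], [0.0615, [0, 0, 0], 0], [0.0615, [0, 0, 0], 0]]}}

```text
time: 11.73
position: [0.4847, -0.1491, 0.2033]
eef_rot: [0.771, 3.045, -0.0]
force: [0.2, -0.6, -1.8]
opening: 0.722
grasp_force: 18.1
```

{"api": "move_arm", "payload": {"commands": [[0.0618, [0, 0, 0], 0], [0.0618, [0, 0, 0], 0], [0.0618, [0, 0, 0], 0], [0.0618, [0, 0, 0], 0], [0.0618, [0, 0, 0], 0]]}}

```text
time: 12.15
position: [0.4847, -0.1491, 0.2033]
eef_rot: [-0.772, -3.045, 0.0]
force: [0.5, -0.5, -2.4]
opening: 0.728
grasp_force: 14.4
```

{"api": "move_arm", "payload": {"commands": [[0.062, [0, 0, 0], 0], [0.0622, [0, 0, 0], 0], [0.0622, [0, 0, 0], 0], [0.0622, [0, 0, 0], 0], [0.0622, [0, 0, 0], 0]]}}

```text
time: 12.57
position: [0.4847, -0.1491, 0.2033]
eef_rot: [0.772, 3.045, -0.0]
force: [1.0, -0.9, -2.1]
opening: 0.727
grasp_force: 9.9
```

{"api": "move_arm", "payload": {"commands": [[0.0624, [0, 0, 0], 0], [0.0624, [0, 0, 0], 0], [0.0624, [0, 0, 0], 0], [0.0624, [0, 0, 0], 0], [0.0624, [0, 0, 0], 0]]}}

```text
time: 12.98
position: [0.4847, -0.1491, 0.2033]
eef_rot: [0.771, 3.045, -0.0]
force: [0.3, 0.4, -2.7]
opening: 0.732
grasp_force: 8.0
```

Run:
```python
from h import *
p=grab_frame("side")
o=telemetry.get_obs();print(o["position"],o["force"],o["moment"],o["grasp_force"],o["opening"],o["time"])
crop(p,proj(p,[.5,-.1,.19]),(50,50),8,"s8")
```

```text
[ 0.48466305 -0.14908725  0.20328745] [-0.55314172  0.17127994 -2.50591729] [0.00856499 0.00040348 0.02043427] 7.994515746831894 0.7338781439660652 13.0333
crop origin 271 140 scale 8
```

View pics/s8.png

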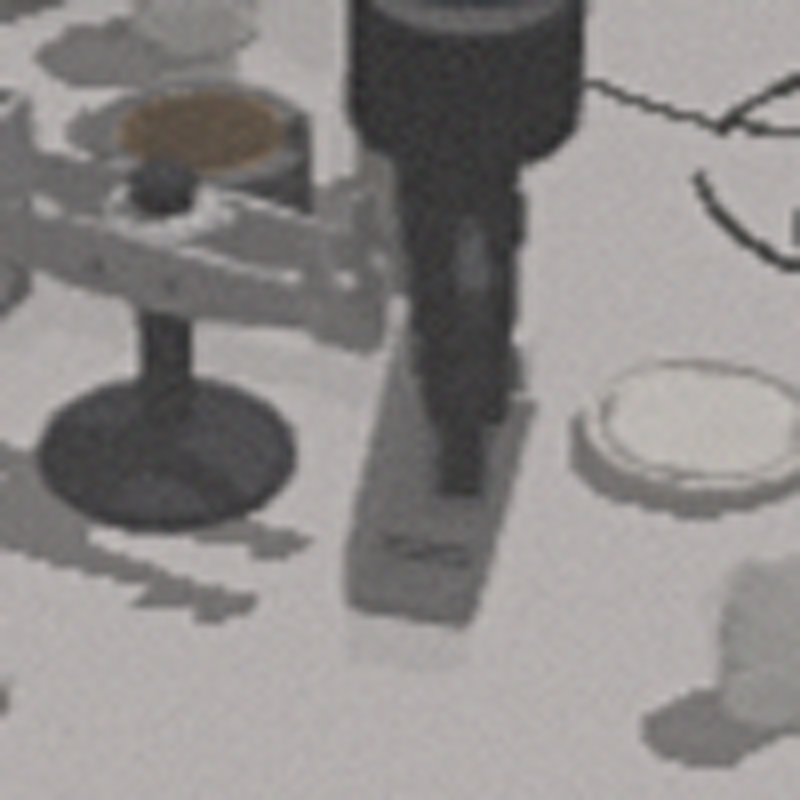

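The bucket has swung down, its foot at crop (410,610), still tilted about 0.2 rad. A little more easing.

{"api": "move_arm", "payload": {"commands": [[0.0625, [0, 0, 0], 0], [0.0626, [0, 0, 0], 0], [0.0626, [0, 0, 0], 0], [0.0626, [0, 0, 0], 0], [0.0626, [0, 0, 0], 0]]}}

```text
time: 13.45
position: [0.4847, -0.1491, 0.2033]
eef_rot: [0.772, 3.045, -0.0]
force: [0.2, 0.3, -1.7]
opening: 0.733
grasp_force: 6.2
```

{"api": "move_arm", "payload": {"commands": [[0.0627, [0, 0, 0], 0], [0.0627, [0, 0, 0], 0], [0.0627, [0, 0, 0], 0], [0.0627, [0, 0, 0], 0], [0.0627, [0, 0, 0], 0]]}}

```text
time: 13.87
position: [0.4847, -0.1491, 0.2033]
eef_rot: [0.771, 3.045, -0.0]
force: [0.1, 0.2, -2.3]
opening: 0.733
grasp_force: 5.4
```

{"api": "move_arm", "payload": {"commands": [[0.0628, [0, 0, 0], 0], [0.0628, [0, 0, 0], 0], [0.0628, [0, 0, 0], 0], [0.0628, [0, 0, 0], 0], [0.0628, [0, 0, 0], 0]]}}

```text
time: 14.28
position: [0.4847, -0.1491, 0.2033]
eef_rot: [0.771, 3.045, -0.0]
force: [-0.8, -1.2, -2.2]
opening: 0.734
grasp_force: 4.7
```

{"api": "move_arm", "payload": {"commands": [[0.061, [0, 0, 0], 0], [0.059, [0, 0, 0], 0], [0.057, [0, 0, 0], 0], [0.055, [0, 0, 0], 0], [0.05, [0, 0, 0], 0]], "grip_force": 80}}

```text
time: 14.7
position: [0.4847, -0.1491, 0.2033]
eef_rot: [0.772, 3.045, -0.0]
force: [-0.1, -0.4, -1.9]
opening: 0.677
grasp_force: 85.5
```

{"api": "move_arm", "payload": {"commands": [[0.05, [0, 0, 0], 0], [0.05, [0, 0, 0], 0], [0.05, [0, 0, 0], 0], [0.05, [0, 0, 0], 0], [0.05, [0, 0, 0], 0]]}}

```text
time: 15.12
position: [0.4847, -0.1491, 0.2033]
eef_rot: [0.772, 3.045, -0.0]
force: [0.4, -0.2, -2.5]
opening: 0.679
grasp_force: 85.5
```

Run:
```python
from h import *
p=grab_frame("side")
o=telemetry.get_obs();print(o["position"],o["force"],o["grasp_force"],o["opening"],R.from_rotvec(o["eef_rot"]).as_matrix().round(3),o["time"])
crop(p,proj(p,[.5,-.1,.19]),(50,50),6,"s9");a=cv2.imread("pics/s9.png")
q=grab_frame("top");crop(q,(282,200),(40,40),10,"s10");b=cv2.resize(cv2.imread("pics/s10.png"),(600,600))
a=cv2.resize(a,(600,600));cv2.imwrite("pics/s910.png",cv2.resize(np.hstack([a,b]),(800,400)))
```

```text
[ 0.48468342 -0.14910494  0.2032973 ] [ 0.22185148 -0.43859862 -2.18364152] 85.53818821907043 0.6780989139292143 [[-0.879  0.476  0.   ]
 [ 0.476  0.879 -0.   ]
 [-0.    -0.    -1.   ]] 15.1667
crop origin 271 140 scale 6
crop origin 242 160 scale 10
```

View pics/s910.png

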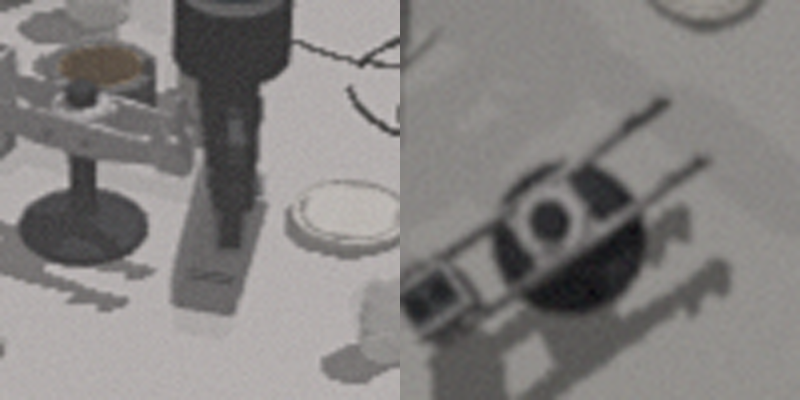

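Left: the bucket hangs nearly plumb, firmly gripped. Right: the rotor with nut at crop (550,220), fork tips at (666,100) and (706,158), and mate bucket at (432,300). Next, the seat from these together with the networks.

Run:
```python
from h import *
p=grab_frame("top")
a=lambda x,y,z: at(p,(242+(x-400+.5)/5-.5,160+(y+.5)/5-.5),z)[:2]
n=a(550,220,.144);t1,t2=a(666,101,.145),a(706,158,.145);m=a(432,300,.154)
mid=(t1+t2)/2
for A,B in((n,mid),(m,mid),(m,n)):
    d=B-A;print(np.linalg.norm(d),"yaw",np.degrees(np.arctan2(d[1],d[0])))
print("n",n,"mid",mid,"tipsep",np.linalg.norm(t1-t2),"mate",m)
# nut by threshold
g=cv2.cvtColor(p["pixels"],cv2.COLOR_RGB2GRAY)[199:211,266:279]
print(g)
s=[]
for i in range(3):
    for c,z in(("top",.13),("side",.13)):
        q=grab_frame(c)
        for d in finder.landmark_of(q,"seat"): print(c,d["score"],d["xy"],at(q,d["xy"],z).round(4)[:2])
        if c=="top":
            for d in finder.landmark_of(q,"rotor"): print("rotor",d["score"],d["xy"],at(q,d["xy"],0).round(4)[:2])
print(telemetry.get_obs()["time"])
```

```text
0.10923314369404617 yaw -57.82909904563405
0.20318521168123754 yaw -57.1640716931353
0.0939679791636237 yaw -56.391004079763626
n [0.54050825 0.16285345] mid [0.59866905 0.07039156] tipsep 0.04704729086743688 mate [0.48849488 0.24111321]
[[109 123 135 133 121 123 126 130 139 147 136 108  80]
 [123 132 125 107  81  80  78  94 120 143 144 129 105]
 [134 133 107  71  49  47  47  60  86 123 142 142 121]
 [133 125  88  52  45  44  47  51  55  98 134 144 126]
 [128 108  68  45  45  44  47  43  40  72 122 144 122]
 [134 108  71  49  44  48  43  39  42  60 117 140 124]
 [134 118  82  48  42  45  48  43  39  72 124 140 124]
 [135 129  95  56  46  46  46  35  48  83 130 142 120]
 [130 135 113  84  64  53  48  55  76 108 133 132 118]
 [107 129 126 115  94  80  74  77  96 125 132 117 107]
 [ 79 110 125 128 110  92  92  94 105 121 117 100  86]
 [ 54  83 103 117 106  98  91  95 105 102  98  82  66]]
top 0.6 [294.6, 186.0] [0.5994 0.0854]
rotor 0.93 [270.5, 206.8] [0.5436 0.1824]
top 0.92 [295.1, 187.1] [0.5956 0.0838]
side 0.88 [318.7, 172.8] [0.5958 0.0713]
top 0.62 [293.7, 188.4] [0.5913 0.0886]
rotor 0.69 [270.9, 207.1] [0.5425 0.181 ]
side 0.91 [315.2, 170.5] [0.5935 0.0893]
16.0167
```

{"api": "move_arm", "payload": {"commands": [[0.05, [0.0006, 0.01, -0.012], 0], [0.05, [0.0018, 0.03, -0.025], 0], [0.05, [0.003, 0.055, -0.035], 0], [0.05, [0.0046, 0.08, -0.04], 0], [0.05, [0.006, 0.105, -0.04], 0]]}}

```text
time: 16.43
position: [0.5307, -0.0533, 0.245]
eef_rot: [0.772, 3.042, -0.0]
force: [1.2, -0.9, -1.9]
opening: 0.676
grasp_force: 85.8
```

{"api": "move_arm", "payload": {"commands": [[0.05, [0.002, 0.03, 0], 6], [0.05, [0.0036, 0.06, 0], 12], [0.05, [0.005, 0.09, 0], 18], [0.05, [0.007, 0.12, 0], 24], [0.05, [0.0086, 0.1486, 0], 28.8]]}}

```text
time: 16.85
position: [0.5931, 0.0825, 0.2432]
eef_rot: [1.511, 2.754, -0.0]
force: [0.3, 0.2, -2.0]
opening: 0.68
grasp_force: 85.9
```

Run:
```python
from h import *
p=grab_frame("side")
for t in("pins","seat","bucket"):
    for f in(finder.landmark_of,finder.boxes_of):
        print(t,f.__name__,[(d["score"],d["xy"]) for d in f(p,t)])
o=telemetry.get_obs();t=o["position"];Rm=R.from_rotvec(o["eef_rot"])
print(t,o["force"],o["grasp_force"],Rm.as_matrix().round(3),o["joint_positions"].round(2),o["time"])
print("pred pins",proj(p,t+Rm.apply([.0015,0,-.0163])),"seat",proj(p,[.592,.082,.13]))
```

```text
pins call [(0.92, [306.1, 294.1]), (0.89, [318.5, 136.5])]
pins call [(0.97, [318.6, 144.3]), (0.56, [305.8, 287.7])]
seat call [(0.67, [316.0, 173.7])]
seat call [(0.63, [285.0, 169.9])]
bucket call [(0.72, [319.5, 139.4])]
bucket call [(0.8, [316.8, 147.5])]
[0.59221209 0.07992782 0.24326679] [-0.73406071 -0.42439233 -0.6745801 ] 86.07871413230896 [[-0.541  0.841 -0.   ]
 [ 0.841  0.541 -0.   ]
 [-0.    -0.001 -1.   ]] [ 0.03  0.42  0.18  1.33 -0.    1.03] 17.2
pred pins [316.62575997 135.38239631] seat [315.96158601 171.61310661]
```

{"api": "move_arm", "payload": {"commands": [[0.05, [0, 0, 0.008], 0], [0.05, [0, 0, 0.018], 0], [0.05, [0, 0, 0.026], 0], [0.05, [0, 0, 0.03], 0], [0.05, [0, 0, 0.03], 0]]}}

```text
time: 17.62
position: [0.5912, 0.0806, 0.2112]
eef_rot: [-1.504, -2.755, 0.003]
force: [-0.4, -0.3, -2.2]
opening: 0.678
grasp_force: 86.1
```

Run:
```python
from h import *
p=grab_frame("side")
o=telemetry.get_obs();t=o["position"];Rm=R.from_rotvec(o["eef_rot"]);print(t,o["time"])
seat=np.array([.592,.082,.13]);e=np.array([.5417,-.8406,0]);y=np.array([.8406,.5417,0]);z=np.array([0,0,1.])
pin=t+Rm.apply([.0015,0,-.0163])
crop(p,proj(p,[.58,.09,.16]),(30,40),10,"s11");a=cv2.imread("pics/s11.png")
q=grab_frame("top");crop(q,proj(q,[.58,.09,.16]),(30,30),10,"s12b");b=cv2.resize(cv2.imread("pics/s12b.png"),(200,200))
O=proj(p,[.58,.09,.16]).astype(int)-[30,40]
def P(X): return tuple(int(v) for v in ((proj(p,X)-O+.5)*10-.5))
L=a.copy()
# model: near/far plate outlines at the fork
for s in(-1,1):
    for off in(.0215,.0265):
        A=seat+s*off*y
        cv2.line(L,P(A+e*.0135+z*.015),P(A-e*.08+z*.015),(0,255,255) if s<0 else(255,255,0),1)
        for w in(-.011,.011): cv2.circle(L,P(A+e*w+z*.014),3,(0,0,255),1)
# bucket foot rectangle, 0.1 rad tilt foot towards -e
f=pin+(-np.cos(.1)*z-np.sin(.1)*e)*.076
cs=[f+sx*.023*e+sy*.018*y for sx,sy in((1,1),(1,-1),(-1,-1),(-1,1),(1,1))]
for A,B in zip(cs,cs[1:]): cv2.line(L,P(A),P(B),(0,255,0),1)
cv2.imwrite("pics/last.png",cv2.resize(np.hstack([a,L]),(800,533)))
print(a.shape)
```

```text
[0.59171237 0.08065601 0.21216833] 17.6667
crop origin 281 123 scale 10
crop origin 262 160 scale 10
(800, 600, 3)
```

View pics/last.png

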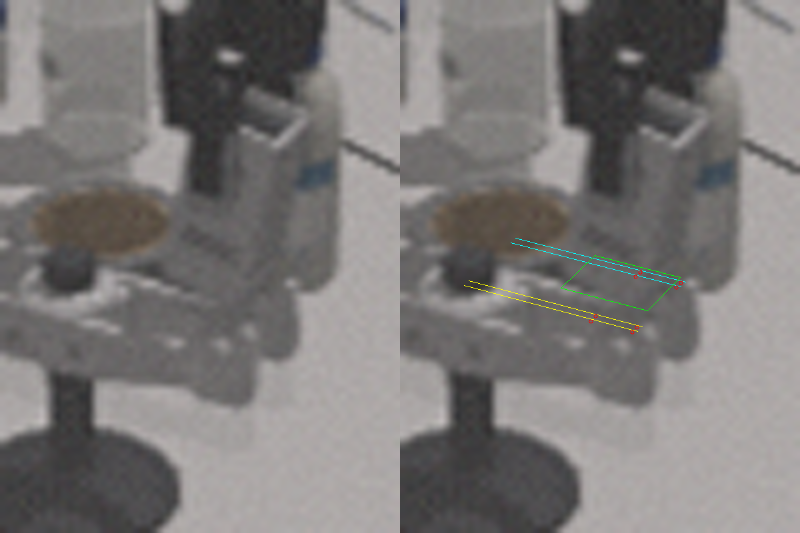

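Last view: the bucket's foot lies over the fork. The overlay of plates and foot matches the picture to about 2–3 mm, with the near slot's prongs at right-panel (592,322) and (647,322). I'll shift 1 mm outward and 1 mm along the pins, then lower while watching the force.

{"api": "move_arm", "payload": {"commands": [[0.05, [-0.001, 0.001, 0], 0], [0.05, [-0.001, 0.001, 0.006], 0], [0.05, [-0.001, 0.001, 0.012], 0], [0.05, [-0.001, 0.001, 0.018], 0], [0.05, [-0.001, 0.001, 0.022], 0]]}}

```text
time: 18.13
position: [0.5935, 0.0806, 0.1901]
eef_rot: [-1.504, -2.757, 0.001]
force: [0.1, 0.1, -2.6]
opening: 0.681
grasp_force: 86.1
```

{"api": "move_arm", "payload": {"commands": [[0.05, [0, 0, 0.006], 0], [0.05, [0, 0, 0.012], 0], [0.05, [0, 0, 0.018], 0], [0.05, [0, 0, 0.024], 0], [0.05, [0, 0, 0.028], 0]]}}

```text
time: 18.55
position: [0.5936, 0.0806, 0.1622]
eef_rot: [-1.504, -2.757, 0.001]
force: [0.6, 0.5, -3.2]
opening: 0.679
grasp_force: 86.1
```

{"api": "move_arm", "payload": {"commands": [[0.05, [0, 0, 0.004], 0], [0.05, [0, 0, 0.008], 0], [0.05, [0, 0, 0.012], 0], [0.05, [0, 0, 0.014], 0], [0.05, [0, 0, 0.014], 0]]}}

```text
time: 18.97
position: [0.5937, 0.0806, 0.1487]
eef_rot: [-1.504, -2.757, 0.001]
force: [0.5, -0.9, -2.8]
opening: 0.676
grasp_force: 86.1
```

{"api": "move_arm", "payload": {"commands": [[0.05, [0, 0, 0.003], 0], [0.05, [0, 0, 0.006], 0], [0.05, [0, 0, 0.009], 0], [0.05, [0, 0, 0.012], 0], [0.05, [0, 0, 0.013], 0]]}}

```text
time: 19.38
position: [0.5939, 0.0806, 0.1358]
eef_rot: [-1.505, -2.758, 0.0]
force: [0.9, 0.0, -1.2]
opening: 0.68
grasp_force: 86.1
```

{"api": "move_arm", "payload": {"commands": [[0.05, [0, 0, 0.0015], 0], [0.05, [0, 0, 0.003], 0], [0.05, [0, 0, 0.0045], 0], [0.05, [0, 0, 0.006], 0], [0.05, [0, 0, 0.006], 0]]}}

```text
time: 19.8
position: [0.5943, 0.0806, 0.1302]
eef_rot: [1.504, 2.757, 0.0]
force: [0.7, 0.6, -2.2]
opening: 0.678
grasp_force: 86.1
```

{"api": "move_arm", "payload": {"commands": [[0.05, [0, 0, 0.001], 0], [0.05, [0, 0, 0.002], 0], [0.05, [0, 0, 0.003], 0], [0.05, [0, 0, 0.004], 0], [0.05, [0, 0, 0.004], 0]]}}

```text
time: 20.22
position: [0.5939, 0.0809, 0.1263]
eef_rot: [-1.504, -2.758, -0.001]
force: [-0.8, 1.3, 0.9]
opening: 0.678
grasp_force: 86.4
```

Light contact pushing inward, toward the spindle: the pins are on the outer flank of the funnel. I'll shift 2 mm inward and go on.

{"api": "move_arm", "payload": {"commands": [[0.05, [0.001, 0, 0], 0], [0.05, [0.002, 0, 0], 0], [0.05, [0.002, 0, 0.001], 0], [0.05, [0.002, 0, 0.002], 0], [0.05, [0.002, 0, 0.002], 0]]}}

```text
time: 20.63
position: [0.5927, 0.0822, 0.1239]
eef_rot: [-1.505, -2.758, 0.001]
force: [0.6, -0.1, -2.6]
opening: 0.676
grasp_force: 86.3
```

{"api": "move_arm", "payload": {"commands": [[0.05, [0, 0, 0.001], 0], [0.05, [0, 0, 0.002], 0], [0.05, [0, 0, 0.003], 0], [0.05, [0, 0, 0.003], 0], [0.05, [0, 0, 0.003], 0]]}}

```text
time: 21.05
position: [0.5923, 0.0827, 0.121]
eef_rot: [-1.503, -2.757, -0.0]
force: [-2.0, 4.2, -0.6]
opening: 0.673
grasp_force: 86.4
```

{"api": "move_arm", "payload": {"commands": [[0.05, [0.001, 0, 0], 0], [0.05, [0.002, 0, 0], 0], [0.05, [0.002, 0, 0.001], 0], [0.05, [0.002, 0, 0.0015], 0], [0.05, [0.002, 0, 0.0015], 0]]}}

```text
time: 21.47
position: [0.5917, 0.0835, 0.1194]
eef_rot: [-1.505, -2.757, 0.001]
force: [0.8, -0.2, -1.9]
opening: 0.675
grasp_force: 86.3
```

{"api": "move_arm", "payload": {"commands": [[0.05, [0, 0, 0.0007], 0], [0.05, [0, 0, 0.0014], 0], [0.05, [0, 0, 0.002], 0], [0.05, [0, 0, 0.002], 0], [0.05, [0, 0, 0.002], 0]]}}

```text
time: 21.88
position: [0.5919, 0.0837, 0.1177]
eef_rot: [1.505, 2.758, -0.001]
force: [1.4, -1.2, -2.0]
opening: 0.678
grasp_force: 86.3
```

{"api": "move_arm", "payload": {"commands": [[0.05, [0, 0, 0.0007], 0], [0.05, [0, 0, 0.0014], 0], [0.05, [0, 0, 0.002], 0], [0.05, [0, 0, 0.002], 0], [0.05, [0, 0, 0.002], 0]]}}

```text
time: 22.3
position: [0.592, 0.0838, 0.1162]
eef_rot: [1.504, 2.757, 0.0]
force: [-0.7, -0.2, 1.2]
opening: 0.681
grasp_force: 86.4
```

{"api": "move_arm", "payload": {"commands": [[0.05, [0, 0, 0.0005], 0], [0.05, [0, 0, 0.001], 0], [0.05, [0, 0, 0.001], 0], [0.05, [0, 0, 0.001], 0], [0.05, [0, 0, 0.001], 0]]}}

```text
time: 22.72
position: [0.5925, 0.084, 0.1159]
eef_rot: [1.504, 2.756, 0.001]
force: [-0.2, -0.6, 6.1]
opening: 0.679
grasp_force: 86.7
```

Vertical support at 6–8 N, with little lateral force and no further travel: the pins are seated. Releasing gradually.

{"api": "move_arm", "payload": {"commands": [[0.058, [0, 0, 0], 0], [0.059, [0, 0, 0], 0], [0.06, [0, 0, 0], 0], [0.061, [0, 0, 0], 0], [0.0615, [0, 0, 0], 0]]}}

```text
time: 23.13
position: [0.5924, 0.0841, 0.115]
eef_rot: [1.504, 2.757, 0.001]
force: [1.8, -0.6, 2.7]
opening: 0.718
grasp_force: 18.0
```

{"api": "move_arm", "payload": {"commands": [[0.062, [0, 0, 0], 0], [0.0625, [0, 0, 0], 0], [0.063, [0, 0, 0], 0], [0.0635, [0, 0, 0], 0], [0.064, [0, 0, 0], 0]]}}

```text
time: 23.55
position: [0.5911, 0.0841, 0.1142]
eef_rot: [-1.504, -2.756, 0.001]
force: [0.5, 0.6, 0.4]
opening: 0.751
grasp_force: 0.3
```

{"api": "move_arm", "payload": {"commands": [[0.066, [0, 0, 0], 0], [0.069, [0, 0, 0], 0], [0.073, [0, 0, 0], 0], [0.077, [0, 0, 0], 0], [0.08, [0, 0, 0], 0]]}}

```text
time: 23.97
position: [0.5917, 0.0839, 0.1147]
eef_rot: [-1.505, -2.758, 0.0]
force: [0.6, -0.5, -0.5]
opening: 0.935
grasp_force: 0.0
```

Run:
```python
from h import *
for c in("side","side"):
    p=grab_frame(c)
    print([(t,d["score"],d["xy"]) for t in("pins","seat","bucket") for d in finder.landmark_of(p,t)])
o=telemetry.get_obs();print(o["position"],o["force"],o["grasp_force"],o["opening"],o["time"])
print("pred pins at seat",proj(p,[.592,.0825,.13]))
```

```text
[('pins', 0.77, [320.1, 169.9]), ('pins', 0.65, [309.2, 293.6]), ('seat', 0.87, [315.1, 172.8]), ('bucket', 0.85, [316.5, 172.6]), ('bucket', 0.66, [309.2, 291.8]), ('bucket', 0.17, [315.4, 169.6])]
[('pins', 0.82, [316.3, 169.2]), ('pins', 0.63, [303.9, 294.3]), ('seat', 0.67, [316.4, 172.9]), ('bucket', 0.87, [308.4, 293.3]), ('bucket', 0.57, [315.9, 171.6])]
[0.59181402 0.08393869 0.11479219] [ 0.54412263 -0.18675963  0.96882857] 0.0 0.9410210442337776 24.3667
pred pins at seat [315.88197863 171.54396645]
```

{"api": "move_arm", "payload": {"commands": [[0.085, [0, 0, 0], 0], [0.085, [0, 0, -0.01], 0], [0.085, [0, 0, -0.025], 0], [0.085, [0, 0, -0.045], 0], [0.085, [0, 0, -0.07], 0]]}}

```text
time: 24.78
position: [0.5907, 0.0839, 0.1849]
eef_rot: [-1.504, -2.756, 0.002]
force: [0.0, 0.6, 0.4]
opening: 0.991
grasp_force: 0.0
```

{"api": "move_arm", "payload": {"commands": [[0.085, [0, 0, -0.03], 0], [0.085, [0, 0, -0.06], 0], [0.085, [0, 0, -0.09], 0], [0.085, [0, 0, -0.12], 0], [0.085, [0, 0, -0.12], 0]]}}

```text
time: 25.2
position: [0.5941, 0.084, 0.3126]
eef_rot: [1.5, 2.749, 0.009]
force: [-0.7, 0.2, -0.3]
opening: 0.993
grasp_force: 0.0
```

Run:
```python
from h import *
im=[]
for c in("side","side"):
    p=grab_frame(c);im.append(p["pixels"].astype(float))
    print([(t,d["score"],d["xy"]) for t in("pins","seat","bucket") for d in finder.landmark_of(p,t)])
o=telemetry.get_obs();print(o["position"],o["force"],o["time"])
# compare with rendered expectation: vertical-edge tilt of the seated bucket, via Hough in its crop
seat=np.array([.592,.0825,.13]);e=np.array([.5417,-.8406,0]);y=np.array([.8406,.5417,0]);z=np.array([0,0,1.])
def pt(a,b,c,t): 
    u=np.cos(t)*z+np.sin(t)*e; v=np.cos(t)*e-np.sin(t)*z
    return seat+v*a+y*b+u*c
g=cv2.GaussianBlur(cv2.cvtColor(p["pixels"],cv2.COLOR_RGB2GRAY),(0,0),.7).astype(float)
gx,gy=cv2.Sobel(g,cv2.CV_64F,1,0),cv2.Sobel(g,cv2.CV_64F,0,1)
E=[((-.023,-.018,-.04),(-.023,-.018,-.076)),((.023,-.018,-.04),(.023,-.018,-.076)),((.023,.018,-.04),(.023,.018,-.076)),((-.023,-.018,-.076),(.023,-.018,-.076)),((.023,-.018,-.076),(.023,.018,-.076)),((-.023,-.018,.024),(.023,-.018,.024)),((.023,-.018,.024),(.023,.018,.024)),((-.023,-.018,.024),(-.023,.018,.024)),((-.023,.018,.024),(.023,.018,.024))]
best=[]
for t in np.arange(-.4,.41,.05):
  for dx in np.arange(-2,2.1,.5):
    for dy in np.arange(-2,2.1,.5):
      s=[]
      for A,B in E:
        a,b=proj(p,pt(*A,t)),proj(p,pt(*B,t));d=(b-a)/np.linalg.norm(b-a)
        q=(a+(b-a)*np.linspace(0,1,25)[:,None]+[dx,dy]).astype(np.float32)
        f=lambda m:cv2.remap(m,q[None,:,0],q[None,:,1],cv2.INTER_LINEAR)[0]
        s.append(abs((f(gx)*-d[1]+f(gy)*d[0]).mean()))
      best.append((sum(s),t,dx,dy))
best.sort(reverse=True)
for b in best[:8]: print(np.round(b,2))
```

```text
[('pins', 0.97, [306.3, 295.3]), ('pins', 0.93, [316.1, 170.6]), ('seat', 0.62, [315.5, 174.0]), ('bucket', 0.96, [313.8, 170.8]), ('bucket', 0.73, [307.4, 292.8])]
[('pins', 0.82, [317.6, 170.7]), ('pins', 0.68, [305.1, 291.6]), ('seat', 0.89, [314.1, 174.0]), ('bucket', 0.95, [307.4, 290.5]), ('bucket', 0.89, [314.9, 171.0])]
[0.59104528 0.08391557 0.30340206] [ 0.38810496 -0.46347495  0.48319503] 25.6
[9.3197e+02 1.0000e-01 2.0000e+00 0.0000e+00]
[ 9.2619e+02 -5.0000e-02  0.0000e+00 -1.0000e+00]
[ 9.1617e+02 -5.0000e-02 -5.0000e-01 -1.0000e+00]
[ 9.1398e+02  1.0000e-01  2.0000e+00 -5.0000e-01]
[907.44  -0.     0.    -1.  ]
[ 8.9402e+02 -5.0000e-02  0.0000e+00 -1.5000e+00]
[ 8.8657e+02 -0.0000e+00  5.0000e-01 -1.0000e+00]
[ 8.8202e+02 -5.0000e-02 -5.0000e-01 -1.5000e+00]
```

{"api": "move_arm", "payload": {"commands": [[0.085, [-0.02, -0.02, -0.01], 0], [0.085, [-0.05, -0.05, -0.02], 0], [0.085, [-0.075, -0.075, -0.03], 0], [0.085, [-0.1, -0.1, -0.03], 0], [0.085, [-0.1, -0.1, -0.03], 0]]}}

```text
time: 26.02
position: [0.5608, -0.0598, 0.3349]
eef_rot: [1.513, 2.752, -0.005]
force: [0.0, 0.1, -0.4]
opening: 0.994
grasp_force: 0.0
```

Run:
```python
from h import *
p=[grab_frame("side") for _ in range(6)]
dif=np.abs(p[0]["pixels"].astype(float)-p[5]["pixels"])[150:220,290:340].mean();ref=np.abs(p[0]["pixels"].astype(float)-p[5]["pixels"])[300:380,380:440].mean();print("motion",dif,"noise",ref)
P=p[5];im=np.mean([q["pixels"].astype(float) for q in p],0)
g=cv2.GaussianBlur(im.mean(2),(0,0),.7)
gx,gy=cv2.Sobel(g,cv2.CV_64F,1,0),cv2.Sobel(g,cv2.CV_64F,0,1)
e=np.array([.5417,-.8406,0]);y=np.array([.8406,.5417,0]);z=np.array([0,0,1.])
h=.023;w=.018
E=[((-h,-w,-.035),(-h,-w,-.076)),((h,-w,-.035),(h,-w,-.076)),((h,w,-.03),(h,w,-.076)),((-h,-w,-.076),(h,-w,-.076)),((h,-w,-.076),(h,w,-.076)),((-h,-w,.024),(h,-w,.024)),((h,-w,.024),(h,w,.024)),((-h,-w,.024),(-h,w,.024)),((-h,w,.024),(h,w,.024)),((h,-w,.024),(h,-w,.016)),((-h,-w,.024),(-h,-w,.016))]
for name,c in(("loose",[.592,.0825,.13]),("mate",[.489,.2425,.13])):
  best=[]
  for t in np.arange(-.4,.41,.04):
    for dx in np.arange(-2,2.1,.5):
      for dy in np.arange(-2,2.1,.5):
        u=np.cos(t)*z+np.sin(t)*e;v=np.cos(t)*e-np.sin(t)*z;s=0
        for A,B in E:
          a,b=[proj(P,c+v*X[0]+y*X[1]+u*X[2]) for X in(A,B)];d=(b-a)/np.linalg.norm(b-a)
          q=(a+(b-a)*np.linspace(0,1,15)[:,None]+[dx,dy]).astype(np.float32)
          f=lambda m:cv2.remap(m,q[None,:,0],q[None,:,1],cv2.INTER_LINEAR)[0]
          s+=abs((f(gx)*-d[1]+f(gy)*d[0]).mean())
        best.append((s,t,dx,dy))
  best.sort(reverse=True);print(name,np.round(best[:6],2).tolist())
o=telemetry.get_obs();print(o["position"],o["time"])
```

```text
motion 2.615428571428571 noise 2.321736111111111
loose [[1016.12, -0.04, 0.0, -1.0], [1005.29, -0.04, -0.5, -1.0], [989.19, -0.04, 0.0, -1.5], [973.28, -0.08, -0.5, -1.0], [971.89, -0.04, -0.5, -1.5], [968.69, -0.0, 0.5, -1.5]]
mate [[958.76, 0.04, 1.0, 0.5], [942.45, 0.04, 1.5, 0.5], [939.74, 0.08, 1.0, 0.5], [938.96, 0.08, 1.5, 0.5], [927.07, 0.04, 1.0, 1.0], [916.6, 0.04, 1.5, 1.0]]
[ 0.56181412 -0.05302435  0.3342767 ] 26.3167
```

```bash
cat > fit.py <<'E'
from h import *
from scipy.optimize import differential_evolution
V=[]
for n in("side","top"):
    p=[grab_frame(n) for _ in range(4)];im=np.mean([q["pixels"].astype(float) for q in p],0).mean(2)
    g=cv2.GaussianBlur(im,(0,0),.8);V.append((p[-1],cv2.Sobel(g,cv2.CV_64F,1,0),cv2.Sobel(g,cv2.CV_64F,0,1)))
h=.023;w=.018;z=np.array([0,0,1.])
rim=[((-h,-w,.024),(h,-w,.024)),((h,-w,.024),(h,w,.024)),((-h,-w,.024),(-h,w,.024)),((-h,w,.024),(h,w,.024))]
low=[((-h,-w,-.035),(-h,-w,-.076)),((h,-w,-.035),(h,-w,-.076)),((h,w,-.03),(h,w,-.076)),((-h,-w,-.076),(h,-w,-.076)),((h,-w,-.076),(h,w,-.076))]
def score(q,c0):
    x,y_,zz,t,r,yaw=q;e=np.array([np.cos(yaw),np.sin(yaw),0]);y=np.array([-e[1],e[0],0])
    M=np.column_stack([e,y,z])@R.from_rotvec([r,0,0]).as_matrix()@R.from_rotvec([0,t,0]).as_matrix();s=0
    for (P,gx,gy),E in zip(V,(rim+low,rim)):
        for A,B in E:
            a,b=[proj(P,np.array(c0)+[x,y_,zz]+M@np.array(X)) for X in(A,B)];d=(b-a)/np.linalg.norm(b-a)
            k=(a+(b-a)*np.linspace(.05,.95,12)[:,None]).astype(np.float32)
            f=lambda m:cv2.remap(m,k[None,:,0],k[None,:,1],cv2.INTER_LINEAR)[0]
            s-=abs((f(gx)*-d[1]+f(gy)*d[0]).mean())
    return s
for name,c in(("loose",[.592,.0825,.13]),("mate",[.489,.2425,.13])):
    for seed in(0,1):
        r=differential_evolution(score,[(-.008,.008)]*2+[(-.004,.014),(-.2,.2),(-.15,.15),(-1.06,-.94)],args=(c,),seed=seed,maxiter=40,popsize=10)
        print(name,round(r.fun),(np.array(c)+r.x[:3]).round(4),"swing,roll,yaw",r.x[3:].round(3))
print(telemetry.get_obs()["time"])
E
timeout 500 python3 fit.py
```

```text
loose -1260 [0.5897 0.0811 0.1355] swing,roll,yaw [-0.034  0.028 -0.962]
loose -1261 [0.5862 0.0805 0.1316] swing,roll,yaw [-0.045  0.147 -0.97 ]
mate -1192 [0.4909 0.2386 0.1296] swing,roll,yaw [ 0.041  0.018 -0.959]
mate -1196 [0.491  0.2391 0.1291] swing,roll,yaw [ 0.035  0.004 -0.944]
26.7167
```

```bash
cat > fit2.py <<'E'
import builtins,re
src=open("fit.py").read().split("for name,c in")[0];exec(src)
from scipy.optimize import differential_evolution as DE
for name,c in(("loose",[.591,.081,.13]),("mate",[.49,.241,.13])):
    for dz in(-.004,-.002,0,.002,.004,.006,.008):
        r=DE(lambda q:score([q[0],q[1],dz,q[2],0,q[3]],c),[(-.006,.006)]*2+[(-.12,.12),(-1.02,-.93)],seed=0,maxiter=14,popsize=8,polish=False)
        print(name,dz,round(r.fun),(np.array(c[:2])+r.x[:2]).round(4),r.x[2:].round(3))
E
timeout 560 python3 fit2.py
```

```text
loose -0.004 -1049 [0.5909 0.086 ] [-0.069 -0.933]
loose -0.002 -1174 [0.5958 0.087 ] [-0.037 -0.983]
loose 0 -1266 [0.5956 0.0869] [-0.028 -0.955]
loose 0.002 -1269 [0.5954 0.0869] [-0.038 -0.932]
loose 0.004 -1237 [0.59   0.0816] [-0.039 -0.953]
loose 0.006 -1250 [0.5895 0.0804] [-0.034 -0.953]
loose 0.008 -1230 [0.5885 0.0787] [-0.035 -0.95 ]
mate -0.004 -1145 [0.4923 0.241 ] [ 0.043 -0.932]
mate -0.002 -1185 [0.4919 0.2396] [ 0.047 -0.937]
mate 0 -1195 [0.4904 0.2378] [ 0.039 -0.931]
mate 0.002 -1159 [0.4897 0.2364] [ 0.034 -0.942]
mate 0.004 -1085 [0.4887 0.235 ] [ 0.029 -0.952]
mate 0.006 -990 [0.4855 0.235 ] [-0.015 -0.984]
mate 0.008 -900 [0.4881 0.2351] [-0.004 -0.973]
```

```bash
python3 -c "
from station import robot
print(robot.hand_in())"
```

```text
the job is handed in; nothing more can be done
None
```

I hung the bucket in the empty fork and handed the job in at about 27 s; the hand-in returned no verdict. The contact forces while lowering fit both pins being at the bottom of their slots. The camera fits put the bucket within about 0.05 rad of plumb, but could not settle its height to better than about 5 mm.

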